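# Switch on the glass-cutting bench

## Task

Start up the glass-cutting bench: with a fingertip, switch on the extraction fan first, then the coolant pump, and the cutting lathe last, pressing down the raised near half of each machine's rocker switch until the rocker has tipped right over and stays there. Press lightly, do not push the mushroom stop button beside the lathe's switch, and leave the glass, tools and other loose things where they stand.

Things in the scene. Friction and masses are not known exactly. Their poses are not given: they have to be found in the camera images.
- fan: extraction fan: snail-shaped aluminium housing, 220 mm tall, with motor and a white corrugated hose over the back of the table. It begins 85 mm behind a grey switch box, 100 x 90 mm, lid 70 mm above the table, with the rocker in mid-lid. Fixed. Origin on the table under the rocker's pivot; x to the back of the machine, y left, z up.
- pump: coolant unit: ribbed grey water tank 300 x 174 mm, lid 140 mm above the table, rocker at the front of the lid; 120 mm behind it an upright pump motor 115 mm tall, 85 mm behind and 55 mm left a filler cap 16 mm tall. Fixed. Origin on the table under the rocker's pivot; x to the back of the machine, y left, z up.
- lathe: glass-cutting lathe: blue bed and motor (245 mm tall; hose over it to 295 mm), grey wheel 150 mm across; both begin 100 mm behind a grey switch box, 100 x 135 mm, lid 85 mm above the table, with the rocker and, 62 mm left of it (+y), the mushroom stop button. Fixed. Origin on the table under the rocker's pivot; x to the back of the machine, y left, z up.
- fan_spot (a point): spot to press on the fan's rocker: on top of its near, raised half, 13 mm from the pivot towards the machine's -x, 82 mm above the table while off; it moves with the rocker and goes down about 4 mm. The half reaches 21 mm out from the pivot
- fan_switch (a joint): angle of the fan's rocker, rad: 0 to 0.03 off, 0.32 fully over (on). Black, 44 x 24 mm, long way on machine x; grey frame 58 x 37 mm, 5 mm above the lid. Off: far half level, 3 mm above the rim; near half (-x, small white mark) slopes up to 7 mm more. On: near half level. Stays as left; 2 to 3 N tips it; pushed harder, it sinks in its rubber gasket: 6 N/mm from 4 N, 3 mm at most
- pump_spot (a point): spot to press on the coolant unit's rocker: on top of its near, raised half, 13 mm from the pivot towards the machine's -x, 152 mm above the table while off; it moves with the rocker and goes down about 4 mm. The half reaches 21 mm out from the pivot
- pump_switch (a joint): angle of the coolant unit's rocker, rad: 0 to 0.03 off, 0.32 fully over (on). Black, 44 x 24 mm, long way on machine x; grey frame 58 x 37 mm, 5 mm above the lid. Off: far half level, 3 mm above the rim; near half (-x, small white mark) slopes up to 7 mm more. On: near half level. Stays as left; 2 to 3 N tips it; pushed harder, it sinks in its rubber gasket: 6 N/mm from 4 N, 3 mm at most
- lathe_spot (a point): spot to press on the lathe's rocker: on top of its near, raised half, 13 mm from the pivot towards the machine's -x, 97 mm above the table while off; it moves with the rocker and goes down about 4 mm. The half reaches 21 mm out from the pivot
- lathe_switch (a joint): angle of the lathe's rocker, rad: 0 to 0.03 off, 0.32 fully over (on). Black, 44 x 24 mm, long way on machine x; grey frame 58 x 37 mm, 5 mm above the lid. Off: far half level, 3 mm above the rim; near half (-x, small white mark) slopes up to 7 mm more. On: near half level. Stays as left; 2 to 3 N tips it; pushed harder, it sinks in its rubber gasket: 6 N/mm from 4 N, 3 mm at most
- stop (a joint): travel of the mushroom stop button on the lathe's switch box, m: 0 out, 0.008 pressed in; head 40 mm across, its top 118 mm above the table; sprung, moves at about 2 N and above
- tumbler: cut-glass tumbler, 72 mm across, 90 mm tall. Loose, to be left alone. Origin at the centre of its underside, z up
- jar: screw-top jar, 68 mm across, 75 mm tall. Loose, to be left alone. Origin at the centre of its underside, z up
- vase: tall cut-glass vase, 112 mm across the mouth, 210 mm tall. Loose, to be left alone. Origin at the centre of its underside, z up
- bowl: cut-glass bowl, 150 mm across, 70 mm tall. Loose, to be left alone. Origin at the centre of its underside, z up
- rest: elbow rest: a 90 x 180 mm wooden board with a brown leather pad, 60 mm tall. Loose, to be left alone. Origin at the centre of its underside, z up
- muffs: pair of ear defenders lying flat, about 180 x 145 mm, 60 mm tall. Loose, to be left alone. Origin at the centre of its underside, z up
- spanner: spanner, 170 mm long, lying flat. Loose, to be left alone. Origin at the centre of its underside
- wheel: spare cutting wheel lying flat, 100 mm across, 12 mm thick (18 mm at the hub). Loose, to be left alone. Origin at the centre of its underside, z up

How it is judged:
On the way, in this order (a step that is already met when the one before it is completed fails the run):
1. the extraction fan is switched on (rocker past 0.24 rad) (value of joint fan_switch above 0.24 rad), for 0.1 s.
2. the coolant pump is switched on (rocker past 0.24 rad) (value of joint pump_switch above 0.24 rad), for 0.1 s.
3. the cutting lathe is switched on (rocker past 0.24 rad) (value of joint lathe_switch above 0.24 rad), for 0.1 s.
At the end, for the whole second after the job is handed in: all three rockers are tipped over to on (past 0.24 of 0.32 rad) and stay there, and the stop button is out (pressed in by less than 3 mm) (value of joint each of fan_switch, pump_switch, lathe_switch above 0.24 rad and value of joint stop below 0.003 m); the robot touches nothing.
It fails at once if the fingers push harder than 20 N, or the arm or gripper body leans with over 5 N, on the fan (contact force between the fingers and fan above 20 N or contact force between the arm and fan above 5 N).
It fails at once if the fingers push harder than 20 N, or the arm or gripper body leans with over 5 N, on the coolant unit (contact force between the fingers and pump above 20 N or contact force between the arm and pump above 5 N).
It fails at once if the fingers push harder than 20 N, or the arm or gripper body leans with over 5 N, on the lathe (contact force between the fingers and lathe above 20 N or contact force between the arm and lathe above 5 N).
It fails at once if the stop button is pressed in by more than 3 mm (value of joint stop above 0.003 m).
It fails at once if a loose thing on the bench is moved or lifted by more than 15 mm (distance of any of tumbler, jar, vase, bowl, rest, muffs, spanner, wheel from where it was at the start of the episode above 0.015 m).
It also fails if it takes over 48 s, if anything falls off the work surface, if the arm or the gripper's body presses on something with over 40 N, if the wrist force passes 120 N, or if a joint passes its speed limit or range.

## Robot

A 7-joint arm with a two-finger parallel gripper is mounted at the origin on the work surface. World frame = base frame: x ahead of the robot, y to its left, z up, the work surface at z = 0. Lengths are in m, angles in rad, forces in N, time in s.
With the tool pointing down it reaches from about 0.425 to 0.95 m from the base axis. Payload 4.7 kg.
Tool frame: the origin (TCP) lies midway between the tips of the shut fingers; the grasp point (between the pads) lies 19 mm behind it; z points along the fingers, y is the line along which they close (so a half turn about z gives the same grasp; the last joint's range is limited). The gripper opens to 87 mm and grips with 3 to 60 N. Pads are 19 mm wide; open, the fingers measure 117 mm over their backs; the gripper's body (75 mm by 190 mm) begins 51 mm behind the grasp point.
Start: joints at [-1.227, 0.469, -0.049, 1.532, 0.024, 1.141, -0.082], TCP at [0.246, 0.629, 0.223] pointing down, gripper open.
Joint ranges: [-2.59, 2.59], [-0.33, 1.99], [-1.39, 1.29], [0.1, 2.45], [-1.04, 4.18], [0.21, 1.99], [-2.66, 2.66]. Speed limits (rad/s): [2.57, 2.57, 3.14, 3.14, 3.14, 3.14, 3.14].

## Interface

Orientations are given as a unit quaternion [w, x, y, z].
In Python, from workcell import arm, imaging, models gives the robot as it stands.
- The arm moves only by the shell command python3 -m inch 'ROWS' [FORCE]. ROWS is JSON, a list that holds one entry, the list of rows, each a list of 7 numbers: the turn, a rotation vector about the tool's x, y, z in rad, then the shift along the tool's x, y, z in m, then the opening, from 0 (shut) to 1 (fully open). In form: [[[ax, ay, az, x, y, z, claw], ...]]. A call has 1 to 20 rows; each row shifts and turns the commanded pose from where the row before left it, along the tool's axes as they then stand; what a row does not reach is not made up. A row lasts 1/10 s, in which the tool goes at most 50 mm and 8.59 degrees, less where a joint would pass 70% of its speed; a pose out of reach is approached as far as the arm can. A call with a gripper value outside its range is refused whole. The fingers move at their own pace and stop on an object; FORCE is the grip in N (left out, the last holds). Time passes only in rows, so rows that do not move let the fingers close. It gives the time, the measured TCP pose, the force, the opening and the grip force at its end, in the units of the state.
- arm.read_state(): the state, without advancing time (a new reading comes with each control period).
- imaging.get_image(name): name is "scene" or "top"; returns (picture, depth): 384x512x3 uint8, blue, green, red; 384x512 float32, m along the optical axis (not along the pixel's ray), 0 where there is no reading.
- imaging.camera_params(name): a dict with "vfov" (degrees; the focal length in pixels is half the picture's height over the tangent of half this angle, whatever the lens; pixels are square), "cx", "cy" (the principal point, pixels), "cam_to_world" (4x4, takes a point from camera to world coordinates). Camera axes: x right, y up, looking along -z (the intrinsics and any distortion apply to the point x, -y, -z); pixel columns grow to the right and rows downward; lengths in m; the calibration is good to about 2 mm. A picture is of the moment at which its call begins. camera_params takes no time and is no camera call.
- arm.sign_off(): hands the job in; it is judged then, once.
Trained networks look in the newest picture that a camera, given by its name, has taken for a name from the list of things; names that differ only in an ending like _2 or _b are one class to them, and where a whole thing is asked for, a point or a joint stands for the part that bears it (a point fixed in the world has none). Each returns a list of dicts, best first, with "conf" (0 to 1); they miss things now and then, are a little off and sometimes report something else, mostly with a low value. They report only what shows in the picture. A call takes as long as a camera call.
- models.find_in(label, camera): "box" ([left, top, right, bottom] in pixels, round what is visible of it).
- models.landmark_of(label, camera): "pixel" ([column, row] in pixels: a listed point, or the origin of a listed thing).
The state is a dict: "time": time; "joint_pos": joint angles; "joint_vel": joint speeds; "effort": joint torques, N m; "position": TCP position; "tool_rot": TCP orientation; "wrist_force": force on the tool from outside, world axes, zero at the start; "torque": the same for the moment, N m; "width": finger opening in m; "grasp_force": force on a finger pad.
Only numpy, scipy, OpenCV 4.12 (cv2) and the standard library are available. Lean on these libraries where they do the work, as an engineer would, in place of code of your own. Each camera call takes 0.05 s, during which the arm holds its last target. There are 200 camera calls.

## Working session

There is one attempt and no reset: what is moved stays moved. The work goes in short steps, Python scripts to look and compute and a shell command to move; the robot and the scene stay as the last step left them, time stands still between calls to the robot, and variables do not carry over. Pictures are saved under pics/ and viewed, at most 10 in all, crops included, and the job is handed in when it is done.

```bash
mkdir -p pics; cat > h.py <<'E'
import numpy as np, cv2
from workcell import arm, imaging, models
def ray(cam,px):
    p=imaging.camera_params(cam); f=192/np.tan(np.radians(p["vfov"])/2)
    T=np.array(p["cam_to_world"]); d=np.array([(px[0]-p["cx"])/f,-(px[1]-p["cy"])/f,-1.])
    return T[:3,3],T[:3,:3]@d
def at_z(cam,px,z):
    o,d=ray(cam,px); return o+d*(z-o[2])/d[2]
def at_depth(cam,px,D):
    o,d=ray(cam,px); r,c=int(round(px[1])),int(round(px[0])); return o+d*D[r,c]
E
python3 - <<'E'
from h import *
print(arm.read_state())
for c in("scene","top"):
    p=imaging.camera_params(c); print(c,p)
    im,D=imaging.get_image(c); cv2.imwrite(f"pics/{c}0.png",im); np.save(f"{c}D.npy",D)
    for n,z in(("fan",.082),("pump",.152),("lathe",.097)):
        for l in models.landmark_of(n+"_spot",c)[:2]: print(c,n,l,at_z(c,l["pixel"],z).round(4),at_depth(c,l["pixel"],D).round(4))
        for l in models.landmark_of(n,c)[:1]: print("   origin",l,at_z(c,l["pixel"],0).round(4))
E
```

```text
{'time': 0.0, 'joint_pos': array([-1.22691612,  0.46944504, -0.04856594,  1.53372473,  0.02410679,
        1.14100253, -0.08232914]), 'joint_vel': array([ 0.00038631,  0.00064048,  0.00047363, -0.00107825, -0.00042826,
       -0.00060044, -0.0023014 ]), 'effort': array([-5.92315973e-05, -5.07977879e+01, -8.04632669e-02, -2.36154306e+01,
       -6.12695049e-02,  3.79800063e-02,  1.78953019e-04]), 'position': array([0.24562372, 0.62806011, 0.22148389]), 'tool_rot': array([-1.38343277e-04,  1.85322416e-01,  9.82677266e-01, -9.87298360e-04]), 'wrist_force': array([-0.70851938, -0.2551087 , -0.2575559 ]), 'torque': array([-0.0097542 ,  0.02155888, -0.00688274]), 'grasp_force': 0.0, 'width': 0.08728218481573695}
scene {'vfov': 49.75078547873259, 'cx': 262.634375630388, 'cy': 191.5114789545439, 'cam_to_world': array([[ 0.63018102, -0.56376281,  0.53389453,  1.34361658],
       [ 0.77644584,  0.45584629, -0.43512759, -0.75575873],
       [ 0.00193491,  0.68874934,  0.72499697,  1.35960571],
       [ 0.        ,  0.        ,  0.        ,  1.        ]])}
scene fan {'pixel': [342.5, 178.1], 'co
[... 755 characters left out ...]
04,  1.41192699],
       [ 0.        ,  0.        ,  0.        ,  1.        ]])}
top fan {'pixel': [161.7, 142.1], 'conf': 0.46} [0.5587 0.3429 0.082 ] [0.5572 0.3417 0.0866]
top fan {'pixel': [363.6, 170.7], 'conf': 0.3} [ 0.5364 -0.3407  0.082 ] [ 0.5175 -0.3255  0.1445]
   origin {'pixel': [168.4, 147.9], 'conf': 0.73} [0.566  0.3377 0.    ]
top pump {'pixel': [379.6, 161.4], 'conf': 0.58} [ 0.5515 -0.3722  0.152 ] [ 0.5533 -0.3737  0.1468]
   origin {'pixel': [366.1, 168.7], 'conf': 0.6} [ 0.5696 -0.369   0.    ]
top lathe {'pixel': [260.8, 172.6], 'conf': 0.64} [ 0.4869 -0.0019  0.097 ] [ 0.4856 -0.002   0.1018]
   origin {'pixel': [263.0, 177.0], 'conf': 0.55} [ 0.4979 -0.0103  0.    ]
```

```bash
python3 - <<'E'
import cv2
for c in("scene","top"):
    im=cv2.imread(f"pics/{c}0.png"); cv2.imwrite(f"pics/{c}1.png",cv2.resize(im,(800,600),interpolation=cv2.INTER_CUBIC))
im=cv2.imread("pics/top0.png")
w=[cv2.resize(im[y-22:y+23,x-22:x+23],(266,266),interpolation=cv2.INTER_CUBIC) for x,y in((165,143),(375,165),(261,172))]
im=cv2.imread("pics/scene0.png")
v=[cv2.resize(im[y-22:y+23,x-22:x+23],(266,266),interpolation=cv2.INTER_CUBIC) for x,y in((342,178),(207,245),(270,203))]
cv2.imwrite("pics/crops.png",cv2.vconcat([cv2.hconcat(w),cv2.hconcat(v)]))
E
```

```text
(no output)
```

View pics/top1.png

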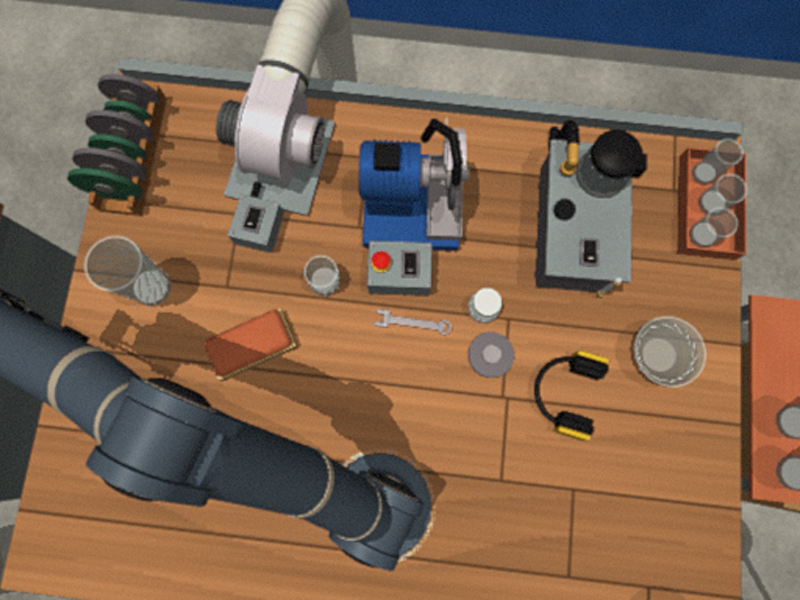

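View pics/scene1.png

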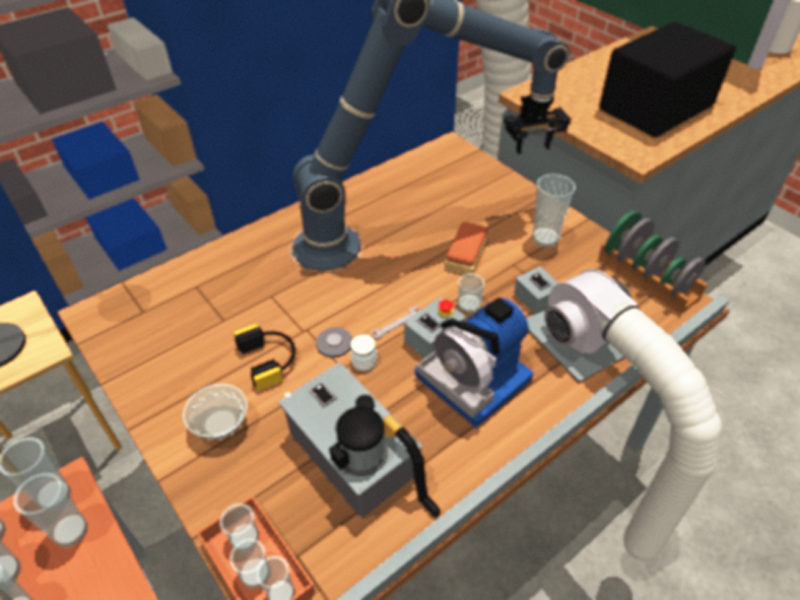

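View pics/crops.png

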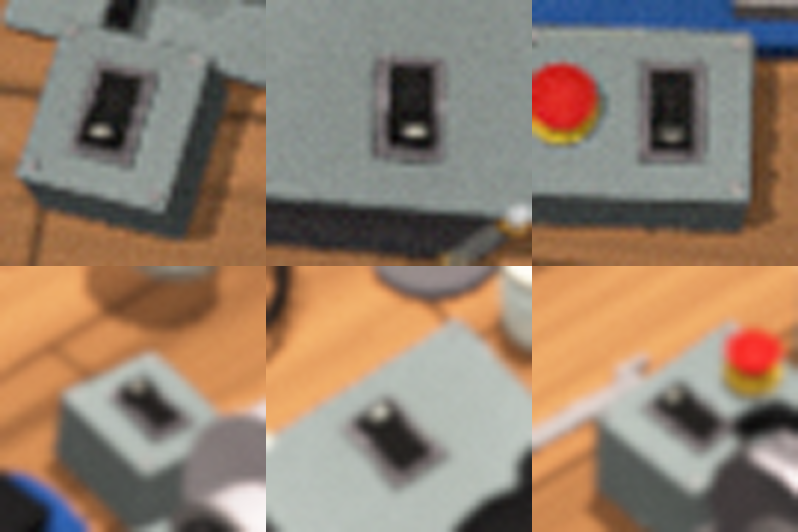

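The top view shows the fan switch at about (162,139), the pump at (376,161) and the lathe at (262,168), each with its white mark on the near side. The stop button is left of the lathe switch, with the vase and tumbler near the fan. Next I locate the frame centres and yaws from both views.

```bash
python3 - <<'E'
from h import *
q=lambda p,x0,y0:[(p[0]+.5)/5.91-.5+x0,(p[1]+.5)/5.91-.5+y0]
S={"fan":(.075,(143,121),[(95,62),(158,68),(137,165),(77,152)],(320,156),[(143,101),(190,162),(160,172),(115,112)]),
"pump":(.145,(353,143),[(111,57),(175,60),(169,162),(109,158)],(185,223),[(119,130),(181,192),(133,224),(79,166)]),
"lathe":(.09,(239,150),[(112,60),(174,60),(173,162),(108,162)],(248,181),[(143,114),(203,164),(168,179),(118,134)])}
for n,(z,o,P,o2,P2) in S.items():
    for c,oo,PP in(("top",o,P),("scene",o2,P2)):
        W=np.array([at_z(c,q(p,*oo),z) for p in PP])[:,:2]
        r=cv2.minAreaRect((W*1000).astype(np.float32))
        print(n,c,W.mean(0).round(4),"rect",np.round(r[1]),round(r[2],1))
# yaw from lid rectangle: top-depth points at lid height
D=np.load("topD.npy"); p=imaging.camera_params("top"); f=192/np.tan(np.radians(p["vfov"])/2)
v,u=np.mgrid[:384,:512]; T=np.array(p["cam_to_world"])
X=np.stack([(u-p["cx"])/f*D,-(v-p["cy"])/f*D,-D],-1)@T[:3,:3].T+T[:3,3]
for n,z,c in(("fan",.07,(.58,.34)),("pump",.14,(.56,-.365)),("lathe",.085,(.5,-.01))):
    m=(abs(X[...,2]-z)<.012)&(D>0)&(np.hypot(X[...,0]-c[0],X[...,1]-c[1])<.25)
    k,l,st,ce=cv2.connectedComponentsWithStats(m.astype(np.uint8)); 
    u0=int(l[tuple(np.argwhere(m)[np.argmin(np.hypot(X[m][:,0]-c[0],X[m][:,1]-c[1]))])])
    W=X[l==u0][:,:2]; r=cv2.minAreaRect((W*1000).astype(np.float32)); print(n,"lid",np.round(r[0]),np.round(r[1]),round(r[2],1),len(W))
for n in("vase","tumbler","rest","bowl","jar"):
    for b in models.landmark_of(n,"top")[:1]: print(n,b["conf"],at_z("top",b["pixel"],0).round(3))
E
```

```text
fan top [0.5705 0.3442] rect [37. 60.] 87.5
fan scene [0.5661 0.3479] rect [26. 71.] 72.7
pump top [ 0.5539 -0.3642] rect [58. 35.] 1.9
pump scene [ 0.5555 -0.3709] rect [62. 35.] 3.3
lathe top [ 0.504  -0.0061] rect [60. 36.] 5.6
lathe scene [ 0.5003 -0.0066] rect [62. 27.] 2.1
fan lid [569. 346.] [ 91. 102.] 81.9 740
pump lid [ 647. -365.] [307. 177.] 1.3 3560
lathe lid [501.  16.] [102. 135.] 4.3 1063
vase 0.71 [0.406 0.561 0.   ]
tumbler 0.78 [0.465 0.172 0.   ]
bowl 0.82 [ 0.401 -0.566  0.   ]
jar 0.61 [ 0.452 -0.171  0.   ]
```

```bash
python3 -m inch '[[[0,0,-0.117,0,0,-0.045,0],[0,0,-0.117,0,0,-0.045,0],[0,0,0,0,0,-0.04,0],[0,0,0,-0.03,-0.02,0,0],[0,0,0,-0.03,-0.02,0,0],[0,0,0,-0.03,-0.02,0,0],[0,0,0,-0.03,-0.02,0,0],[0,0,0,-0.03,-0.02,0,0],[0,0,0,-0.03,-0.02,0,0],[0,0,0,-0.03,-0.02,0,0],[0,0,0,-0.03,-0.02,0,0],[0,0,0,-0.03,-0.02,0,0],[0,0,0,-0.03,-0.02,0,0],[0,0,0,-0.03,-0.02,0,0],[0,0,0,-0.017,-0.015,0,0],[0,0,0,0,0,0,0],[0,0,0,0,0,0,0]]]' 20
cat >> h.py <<'E'
from scipy.spatial.transform import Rotation as R
def go(t,yaw):  # deltas in current tool frame to xyz t; z turn for tool y axis at yaw deg
    s=arm.read_state(); q=s["tool_rot"]; r=R.from_quat([*q[1:],q[0]]); M=r.as_matrix()
    a=np.degrees(np.arctan2(M[1,1],M[0,1]))
    print("t",s["time"],"pos",s["position"].round(4),"z",M[:,2].round(3),"yaw",a.round(1),"F",s["wrist_force"].round(2),"w",round(s["width"],4),"| shift",(M.T@(np.array(t)-s["position"])).round(4),"turn",-np.radians(yaw-a).round(3))
E
python3 -c "
from h import *
go([.557,.347,.10],82)"
```

```text
time: 2.65
position: [0.5567, 0.3482, 0.3525]
tool_rot: [-0.0, 0.07, 0.998, 0.0]
wrist_force: [-0.3, 0.9, 0.4]
width: 0.0005
grasp_force: 0.0
t 2.65 pos [0.5567 0.3482 0.3525] z [-0.001  0.001 -1.   ] yaw 82.0 F [-0.28  0.92  0.35] w 0.0005 | shift [-0.0007 -0.0013  0.2525] turn 0.0
```

```bash
python3 -m inch '[[[0,0,0,0,-0.001,0.045,0],[0,0,0,0,0,0.045,0],[0,0,0,0,0,0.045,0],[0,0,0,0,0,0.045,0],[0,0,0,0,0,0.04,0],[0,0,0,0,0,0.03,0],[0,0,0,0,0,0,0],[0,0,0,0,0,0,0]]]'
python3 - <<'E'
from h import *
go([.557,.347,.085],82)
o=[]
for c,(x,y) in(("top",(162,140)),("scene",(344,170))):
    im,_=imaging.get_image(c); o.append(cv2.resize(im[y-30:y+30,x-30:x+30],(390,390),interpolation=cv2.INTER_CUBIC))
cv2.imwrite("pics/f1.png",cv2.hconcat(o))
E
```

```text
time: 3.45
position: [0.5561, 0.3487, 0.1031]
tool_rot: [-0.0, 0.068, 0.998, 0.0]
wrist_force: [0.5, 0.3, 0.8]
width: 0.0005
grasp_force: 0.0
t 3.45 pos [0.5561 0.3487 0.1031] z [-0.     0.001 -1.   ] yaw 82.2 F [0.47 0.31 0.8 ] w 0.0005 | shift [-0.0011 -0.0016  0.0181] turn 0.003
```

View pics/f1.png

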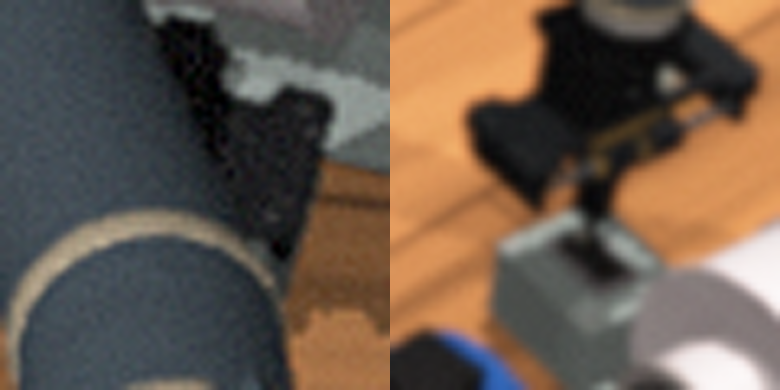

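The scene view has the shut fingertip right over the near end of the fan rocker, around (600,235) in the picture. I'll press in small steps.

```bash
python3 -m inch '[[[0,0,0,-0.0005,-0.001,0.008,0],[0,0,0,0,0,0.006,0],[0,0,0,0,0,0.003,0],[0,0,0,0,0,0.002,0],[0,0,0,0,0,0.002,0],[0,0,0,0,0,0,0]]]'
python3 -m inch '[[[0,0,0,0,0,0.002,0],[0,0,0,0,0,0,0]]]'
```

```text
time: 4.15
position: [0.5569, 0.3461, 0.0814]
tool_rot: [-0.0, 0.069, 0.998, 0.0]
wrist_force: [-0.5, 0.5, 0.7]
width: 0.0003
grasp_force: 0.3
time: 4.35
position: [0.5574, 0.3461, 0.0795]
tool_rot: [0.0, 0.069, 0.998, 0.0]
wrist_force: [-0.2, 0.1, 1.0]
width: 0.0005
grasp_force: 0.4
```

```bash
python3 -m inch '[[[0,0,0,0,0,0.0015,0],[0,0,0,0,0,0,0]]]'
python3 -m inch '[[[0,0,0,0,0,0.0015,0],[0,0,0,0,0,0,0]]]'
```

```text
time: 4.55
position: [0.5573, 0.3461, 0.0783]
tool_rot: [0.0, 0.069, 0.998, 0.0]
wrist_force: [-2.0, 0.2, 3.0]
width: 0.0005
grasp_force: 1.7
time: 4.75
position: [0.5573, 0.3462, 0.0775]
tool_rot: [0.0, 0.069, 0.998, 0.0]
wrist_force: [-3.2, -0.5, 8.0]
width: 0.0004
grasp_force: 3.9
```

```bash
python3 -m inch '[[[0,0,0,0,0,0.0005,0],[0,0,0,0,0,-0.01,0],[0,0,0,0,0,-0.03,0],[0,0,0,0,0,-0.04,0],[0,0,0,0,0,-0.04,0],[0,0,0,0,0,-0.04,0],[0,0,0,0,0,-0.045,0],[0,0,0,0,0,-0.045,0],[0,0,0,0,0,-0.03,0],[0,0,0,0,0,0,0]]]'
python3 - <<'E'
from h import *
go([.541,-.366,.36],91.5)
im,_=imaging.get_image("scene"); x,y=344,178
old=cv2.imread("pics/scene0.png")
cv2.imwrite("pics/f2.png",cv2.hconcat([cv2.resize(i[y-22:y+22,x-22:x+22],(390,390),interpolation=cv2.INTER_CUBIC) for i in(old,im)]))
E
```

```text
time: 5.75
position: [0.5594, 0.3464, 0.3621]
tool_rot: [0.004, 0.07, 0.998, 0.003]
wrist_force: [0.3, -0.1, -0.8]
width: 0.0005
grasp_force: 0.0
t 5.75 pos [0.5594 0.3464 0.3621] z [ 0.009  0.006 -1.   ] yaw 82.0 F [ 0.34 -0.14 -0.84] w 0.0005 | shift [-0.081  -0.708  -0.0021] turn -0.166
```

View pics/f2.png

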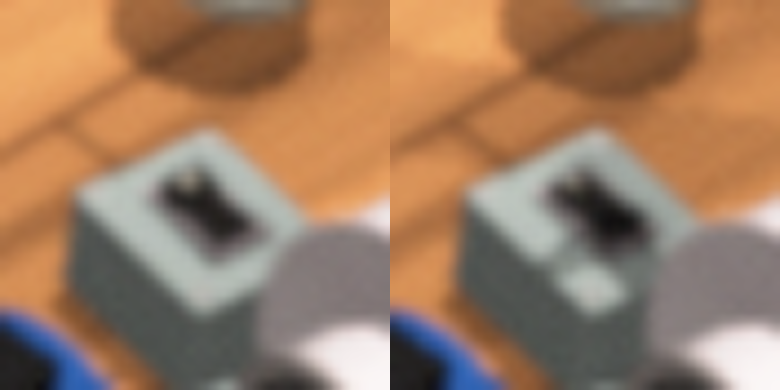

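```bash
python3 -m inch '[[[0,0,-0.083,0,0,0,0],[0,0,-0.083,0,-0.02,0,0],[0,0,0,0.002,-0.035,0,0],[0,0,0,0.002,-0.04,0,0],[0,0,0,0.002,-0.045,0,0],[0,0,0,0.002,-0.045,0,0],[0,0,0,0.002,-0.045,0,0],[0,0,0,0.002,-0.045,0,0],[0,0,0,0.002,-0.045,0,0],[0,0,0,0.002,-0.045,0,0],[0,0,0,0.002,-0.045,0,0],[0,0,0,0.002,-0.045,0,0],[0,0,0,0.002,-0.045,0,0],[0,0,0,0.002,-0.045,0,0],[0,0,0,0.002,-0.045,0,0],[0,0,0,0.002,-0.04,0,0],[0,0,0,0.002,-0.04,0,0],[0,0,0,0.003,-0.03,0,0],[0,0,0,0,-0.01,0,0],[0,0,0,0,0,0,0]]]'
python3 - <<'E'
from h import *
go([.541,-.366,.175],91.5)
im,_=imaging.get_image("top"); x,y=163,140
old=cv2.imread("pics/top0.png")
im2,_=imaging.get_image("scene"); x2,y2=344,178
old2=cv2.imread("pics/scene0.png")
f=lambda i,x,y:cv2.resize(i[y-16:y+16,x-16:x+16],(300,300),interpolation=cv2.INTER_CUBIC)
cv2.imwrite("pics/f3.png",cv2.vconcat([cv2.hconcat([f(old,x,y),f(im,x,y)]),cv2.hconcat([f(old2,x2,y2),f(im2,x2,y2)])]))
E
```

```text
time: 7.8
position: [0.5408, -0.3659, 0.3541]
tool_rot: [-0.001, -0.012, 1.0, 0.0]
wrist_force: [1.0, -0.5, -0.1]
width: 0.0004
grasp_force: 0.0
t 7.8 pos [ 0.5408 -0.3659  0.3541] z [-0.003  0.001 -1.   ] yaw 91.4 F [ 1.01 -0.53 -0.13] w 0.0004 | shift [-0.0008 -0.0003  0.1791] turn -0.002
```

View pics/f3.png

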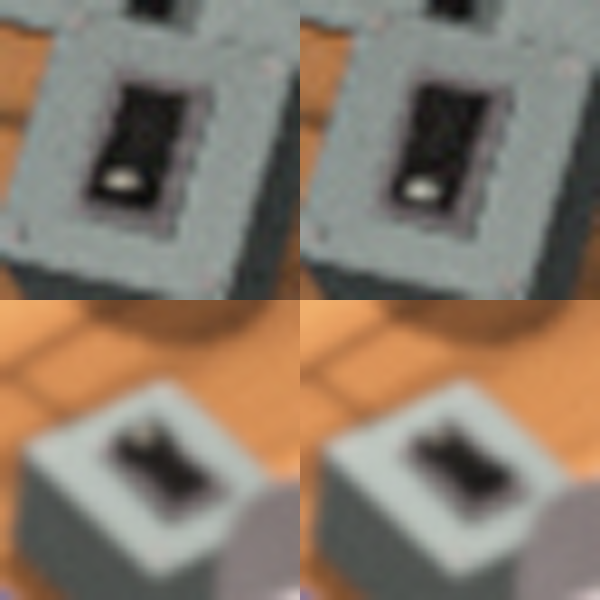

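The fan's near end has dropped (mark moved from row 180 to 190 in the crop) and its far end has risen, so it is on. Now the pump.

```bash
python3 -m inch '[[[0,0,0,0,0,0.04,0],[0,0,0,0,0,0.045,0],[0,0,0,0,0,0.045,0],[0,0,0,0,0,0.035,0],[0,0,0,0,0,0.018,0],[0,0,0,0,0,0.008,0],[0,0,0,0,0,0.004,0],[0,0,0,0,0,0,0],[0,0,0,0,0,0,0]]]'
python3 -m inch '[[[0,0,0,0,0,0.004,0],[0,0,0,0,0,0.002,0],[0,0,0,0,0,0.001,0],[0,0,0,0,0,0,0]]]'
```

```text
time: 8.8
position: [0.5427, -0.3649, 0.1625]
tool_rot: [0.001, -0.014, 1.0, -0.001]
wrist_force: [0.3, -0.7, -0.1]
width: 0.0003
grasp_force: 0.0
time: 9.2
position: [0.5417, -0.3649, 0.1542]
tool_rot: [-0.0, -0.013, 1.0, 0.0]
wrist_force: [-0.5, 0.2, 2.0]
width: 0.0007
grasp_force: 0.6
```

```bash
python3 -m inch '[[[0,0,0,0,0,0.002,0],[0,0,0,0,0,0.002,0],[0,0,0,0,0,0,0]]]'
python3 -m inch '[[[0,0,0,0,0,0.0015,0],[0,0,0,0,0,0,0]]]'
python3 -m inch '[[[0,0,0,0,0,0.001,0],[0,0,0,0,0,0,0]]]'
```

```text
time: 9.5
position: [0.5415, -0.365, 0.1496]
tool_rot: [-0.0, -0.013, 1.0, -0.0]
wrist_force: [-0.4, -0.5, 0.6]
width: 0.0005
grasp_force: 0.4
time: 9.7
position: [0.542, -0.3648, 0.1484]
tool_rot: [0.0, -0.014, 1.0, -0.0]
wrist_force: [-0.3, -0.2, 0.9]
width: 0.0008
grasp_force: 0.2
time: 9.9
position: [0.542, -0.3648, 0.148]
tool_rot: [0.0, -0.014, 1.0, -0.0]
wrist_force: [-2.5, 0.4, 4.7]
width: 0.0004
grasp_force: 2.4
```

```bash
python3 -m inch '[[[0,0,0,0,0,0.001,0],[0,0,0,0,0,0,0]]]'
python3 -m inch '[[[0,0,0,0,0,-0.01,0],[0,0,0,0,0,-0.03,0],[0,0,0,0,0,-0.04,0],[0,0,0,0,0,-0.045,0],[0,0,-0.045,0,0,-0.03,0],[0,0,0,0.002,0.025,0,0],[0,0,0,0.002,0.035,0,0],[0,0,0,0.002,0.04,0,0],[0,0,0,0.002,0.045,0,0],[0,0,0,0.002,0.045,0,0],[0,0,0,0.003,0.045,0,0],[0,0,0,0.003,0.04,0,0],[0,0,0,0.003,0.035,0,0],[0,0,0,0.003,0.02,0,0],[0,0,0,0.003,0.01,0,0],[0,0,0,0.003,0,0,0],[0,0,0,0,0,0,0],[0,0,0,0,0,0,0]]]'
python3 - <<'E'
from h import *
go([.490,-.007,.115],94)
f=lambda i,x,y:cv2.resize(i[y-16:y+16,x-16:x+16],(300,300),interpolation=cv2.INTER_CUBIC)
rows=[]
for c,x,y in(("top",376,161),("scene",206,251)):
    im,_=imaging.get_image(c); old=cv2.imread(f"pics/{c}0.png"); rows.append(cv2.hconcat([f(old,x,y),f(im,x,y)]))
cv2.imwrite("pics/p1.png",cv2.vconcat(rows))
E
```

```text
time: 10.1
position: [0.5421, -0.3648, 0.1476]
tool_rot: [0.0, -0.014, 1.0, 0.0]
wrist_force: [-3.0, 1.4, 8.4]
width: 0.0005
grasp_force: 3.7
time: 11.9
position: [0.4895, -0.0293, 0.3016]
tool_rot: [0.0, -0.035, 0.999, -0.0]
wrist_force: [-0.5, -0.8, -0.0]
width: 0.0005
grasp_force: 0.0
t 11.9 pos [ 0.4895 -0.0293  0.3016] z [ 0. -0. -1.] yaw 94.0 F [-0.47 -0.75 -0.03] w 0.0005 | shift [-0.002   0.0223  0.1866] turn -0.0
```

View pics/p1.png

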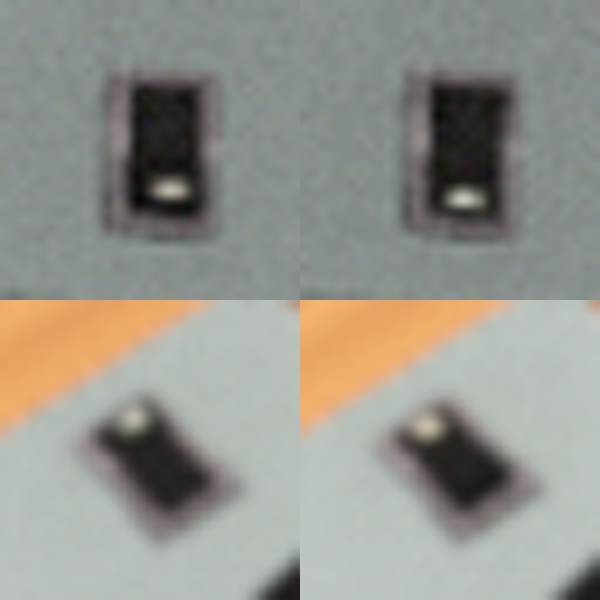

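The pump's mark also moved from row 188 to 198 in the crop, with the near half flat, so it is on. Now the lathe.

```bash
python3 -m inch '[[[0,0,0,-0.001,0.022,0,0],[0,0,0,0,0,0.03,0],[0,0,0,0,0,0.045,0],[0,0,0,0,0,0.045,0],[0,0,0,0,0,0.04,0],[0,0,0,0,0,0.02,0],[0,0,0,0,0,0.012,0],[0,0,0,0,0,0,0],[0,0,0,0,0,0,0]]]'
python3 - <<'E'
from h import *
go([.490,-.007,.0925],94)
im,_=imaging.get_image("scene"); x,y=275,195
cv2.imwrite("pics/l1.png",cv2.resize(im[y-30:y+30,x-30:x+30],(480,480),interpolation=cv2.INTER_CUBIC))
E
```

```text
time: 12.9
position: [0.4898, -0.0059, 0.1103]
tool_rot: [0.001, -0.036, 0.999, 0.0]
wrist_force: [0.8, 0.2, 0.3]
width: 0.0004
grasp_force: 0.0
t 12.9 pos [ 0.4898 -0.0059  0.1103] z [ 0.002  0.    -1.   ] yaw 94.1 F [0.78 0.15 0.3 ] w 0.0004 | shift [-0.0001 -0.0011  0.0178] turn 0.002
```

View pics/l1.png

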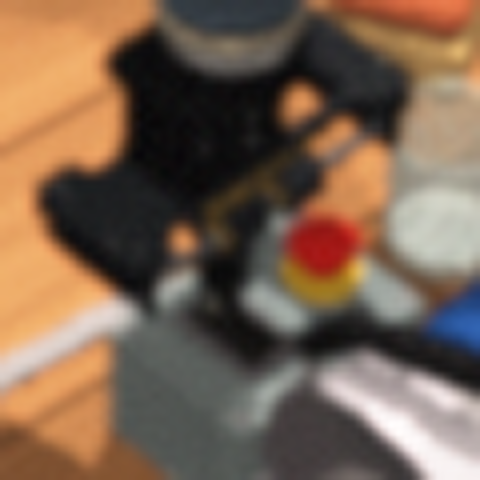

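The fingertip (225,285) is over the near half of the lathe rocker and clear of the red button (325,245).

```bash
python3 -m inch '[[[0,0,0,0,-0.001,0.006,0],[0,0,0,0,0,0.004,0],[0,0,0,0,0,0.002,0],[0,0,0,0,0,0.002,0],[0,0,0,0,0,0.002,0],[0,0,0,0,0,0,0]]]'
python3 -m inch '[[[0,0,0,0,0,0.001,0],[0,0,0,0,0,0,0]]]'
python3 -m inch '[[[0,0,0,0,0,0.001,0],[0,0,0,0,0,0,0]]]'
```

```text
time: 13.55
position: [0.4888, -0.0066, 0.0933]
tool_rot: [-0.0, -0.036, 0.999, 0.0]
wrist_force: [0.2, 0.2, 0.6]
width: 0.0006
grasp_force: 0.0
time: 13.75
position: [0.4891, -0.0065, 0.0928]
tool_rot: [0.0, -0.036, 0.999, 0.0]
wrist_force: [-3.7, 0.1, 5.4]
width: 0.0002
grasp_force: 2.6
time: 13.95
position: [0.4891, -0.0066, 0.0922]
tool_rot: [0.0, -0.036, 0.999, 0.0]
wrist_force: [-2.3, 0.0, 8.2]
width: 0.0005
grasp_force: 4.3
```

```bash
python3 -m inch '[[[0,0,0,0,0,-0.01,0],[0,0,0,0,0,-0.03,0],[0,0,0,0,0,-0.04,0],[0,0,0,0,0,-0.045,0],[0,0,0,0,0,-0.045,0],[0,0,0,0,0,-0.03,0],[0,0,0,0,-0.03,0,0],[0,0,0,0,-0.04,0,0],[0,0,0,0,-0.045,0,0],[0,0,0,0,-0.045,0,0],[0,0,0,0,-0.04,0,0],[0,0,0,0,-0.02,0,0],[0,0,0,0,0,0,0],[0,0,0,0,0,0,0]]]'
python3 - <<'E'
from h import *
f=lambda i,x,y:cv2.resize(i[y-16:y+16,x-16:x+16],(260,260),interpolation=cv2.INTER_CUBIC)
rows=[]
for c,P in(("top",((262,168),(163,140))),("scene",((274,205),(206,251)))):
    im,_=imaging.get_image(c); old=cv2.imread(f"pics/{c}0.png"); rows.append(cv2.hconcat([f(old,*P[0]),f(im,*P[0]),f(im,*P[1])]))
cv2.imwrite("pics/l2.png",cv2.vconcat(rows))
E
```

```text
time: 15.35
position: [0.5049, -0.2256, 0.2915]
tool_rot: [0.0, -0.036, 0.999, 0.0]
wrist_force: [0.1, 0.4, -0.7]
width: 0.0005
grasp_force: 0.0
```

View pics/l2.png

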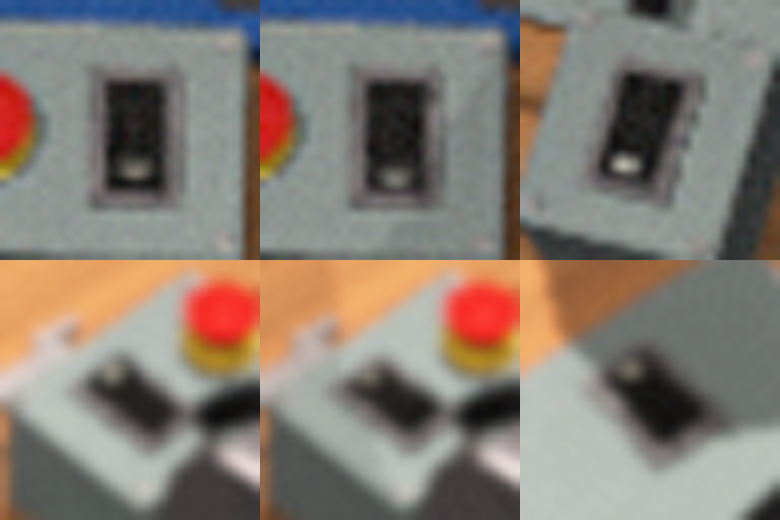

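The lathe mark moved from row 165 to 177 in the crop, so all three rockers are over. The stop button is still out and the arm is clear.

```bash
python3 -c "
from workcell import arm
print(arm.sign_off())"
```

```text
the job is handed in; nothing more can be done
None
```

The fan, pump and lathe were switched on in that order, each pressed with about 8 N; the pictures show all three rockers over and the stop button out. The job is handed in, but no verdict came back.

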